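# Nest the straw covers and weigh them down

## Robot

A 7-joint arm with a two-finger parallel gripper is mounted at the origin on the work surface. World frame = base frame: x ahead of the robot, y to its left, z up, the work surface at z = 0. Lengths are in m, angles in rad, forces in N, time in s.
With the tool pointing down it reaches from about 0.4 to 0.9 m from the base axis. Payload 5.6 kg.
Tool frame: the origin (TCP) lies at the very end of the fingers, on their centre line; the grasp point (between the pads) lies 19 mm behind it; z points along the fingers, y is the line along which they close (so a half turn about z gives the same grasp; the last joint's range is limited). The gripper opens to 92 mm and grips with 3 to 60 N. Pads are 20 mm wide; open, the fingers measure 128 mm over their backs; the gripper's body (75 mm by 189 mm) begins 69 mm behind the grasp point.
Start: joints at [-1.172, 0.468, -0.012, 1.603, 0.006, 1.071, -0.056], TCP at [0.278, 0.588, 0.215] pointing down, gripper open.
Joint ranges: [-2.53, 2.53], [-0.31, 2.02], [-1.57, 1.55], [0.28, 2.44], [-1.29, 4.43], [0.15, 1.84], [-2.92, 2.92]. Speed limits (rad/s): [2.57, 2.57, 3.14, 3.14, 3.14, 3.14, 3.14].

## Interface

Orientations are given as a unit quaternion [w, x, y, z].
In Python, from plant import ctrl, optics gives the robot as it stands.
- The arm moves only by the shell command python3 -m handwheel 'ROWS' [FORCE]. ROWS is JSON, a list that holds one entry, the list of rows, each a list of 7 numbers: the closure in counts, from 0 (fully open) to 255 (shut), then the shift along the tool's x, y, z in mm, then the turn, a rotation vector about the tool's x, y, z in degrees. A call has exactly 5 rows; each row shifts and turns the commanded pose from where the row before left it, along the tool's axes as they then stand; what a row does not reach is not made up. A row lasts 1/12 s, in which the tool goes at most 41.7 mm and 7.16 degrees, less where a joint would pass 70% of its speed; a pose out of reach is approached as far as the arm can. A call with a gripper value outside its range is refused whole. The fingers move at their own pace and stop on an object; FORCE is the grip in N (left out, the last holds). Time passes only in rows, so rows that do not move let the fingers close, or fill a call up. It gives the time, the measured TCP pose, the force, the opening and the grip force at its end, in the units of the state.
- ctrl.read_state(): the state, without advancing time (a new reading comes with each control period).
- optics.read_camera(name): name is "scene" or "top"; returns a dict with "color" (384x512x3 uint8, red, green, blue), "camera_matrix" (3x3 intrinsics, pixels), "R" (3x3) and "t" (3): a world point X has camera coordinates R X + t. Camera axes: x right, y down, z forward; pixel columns grow to the right and rows downward; lengths in m; the calibration is good to about 2 mm. A picture is of the moment at which its call begins. There is no depth.
- ctrl.close_job(): hands the job in; it is judged then, once.
The state is a dict: "time_s": time; "qpos": joint angles; "joint_velocities": joint speeds; "effort": joint torques, N m; "tool_pos": TCP position; "tcp_rot": TCP orientation; "force": force on the tool from outside, world axes, zero at the start; "wrist_torque": the same for the moment, N m; "opening": finger opening in m; "gripper_force": force on a finger pad.
Only numpy, scipy, OpenCV 4.12 (cv2) and the standard library are available. Lean on these libraries where they do the work, as an engineer would, in place of code of your own. Each camera call takes 0.05 s, during which the arm holds its last target. There are 200 camera calls.

## Task

The three dishes of minerals are uncovered for the day's trade, and their straw covers lie about the counter, crown down: stand one as it lies in the rope ring, then nest the other two in it one after the other, each cupped inside the last and level, rim upon rim. Then stand the iron scale weight upright in the middle of the top cover so that the wind cannot take them, and leave the dishes where they are; set everything down gently, dropping nothing.

Things in the scene. Friction and masses are not known exactly. Their poses are not given: they have to be found in the camera images.
- cover_a_mid (a point): straw domed cover with red bands, lying crown down, mouth up, 170 mm across, 68 mm high, about 150 g, loose. Rim: upright hoop 75 to 85 mm from the axis, 48 to 68 mm above the underside; inside its foot a coil narrows the mouth to 66 mm radius up to 52 mm high. Below, wall 4 mm thick tapers from 70 to 36 mm radius at the flat crown; floor 5 mm thick. Point: on the axis, 34 mm up; z = axis, out of the mouth
- cover_b_mid (a point): straw domed cover with green bands, lying crown down, mouth up, 170 mm across, 68 mm high, about 150 g, loose. Rim: upright hoop 75 to 85 mm from the axis, 48 to 68 mm above the underside; inside its foot a coil narrows the mouth to 66 mm radius up to 52 mm high. Below, wall 4 mm thick tapers from 70 to 36 mm radius at the flat crown; floor 5 mm thick. Point: on the axis, 34 mm up; z = axis, out of the mouth
- cover_c_mid (a point): straw domed cover with blue bands, lying crown down, mouth up, 170 mm across, 68 mm high, about 150 g, loose. Rim: upright hoop 75 to 85 mm from the axis, 48 to 68 mm above the underside; inside its foot a coil narrows the mouth to 66 mm radius up to 52 mm high. Below, wall 4 mm thick tapers from 70 to 36 mm radius at the flat crown; floor 5 mm thick. Point: on the axis, 34 mm up; z = axis, out of the mouth
- ring: ring of brown rope fixed on the counter, 128 mm outer and 104 mm inner diameter, 10 mm thick; a cover's crown goes inside it and stands flat on the planks, with 5 mm play all round. Covers nested on it stand hoop upon hoop, each 20 mm higher than the last, with 3 mm play. Origin: centre of the ring, on the planks
- weight_mid (a point): black cast-iron 500 g scale weight: cylinder 50 mm across and 34 mm high, neck 20 mm across, round knob 28 mm across from 47 to 60 mm above the underside; 62 mm high overall. Point: on the axis, 31 mm above the underside. z is its axis, up. Loose
- ore_dish: bystander: round wicker dish full of grey ore lumps, 144 mm across and about 60 mm high, heavy, open. Origin: centre of its underside
- sulphur_dish: bystander: round wicker dish full of yellow sulphur lumps, 144 mm across and about 60 mm high, heavy, open. Origin: centre of its underside
- quartz_dish: bystander: round wicker dish full of white quartz lumps, 144 mm across and about 60 mm high, heavy, open. Origin: centre of its underside
Not all that is in view belongs to the job. Of the things that look like the part that bears weight_mid, the middle-sized one is meant.

How it is judged:
By the outcome, as a careful person would: the job done as asked, in the order asked, and still so for the second after the job is handed in, with the robot touching nothing.
It also fails if it takes over 72 s, if anything falls off the work surface, if the arm or the gripper's body presses on something with over 40 N, if the wrist force passes 120 N, or if a joint passes its speed limit or range.

## Working session

There is one attempt and no reset: what is moved stays moved. The work goes in short steps, Python scripts to look and compute and a shell command to move; the robot and the scene stay as the last step left them, time stands still between calls to the robot, and variables do not carry over. Pictures are saved under pics/ and viewed, at most 10 in all, crops included, and the job is handed in when it is done.

```bash
mkdir -p pics; ls; python3 - <<'E'
from plant import ctrl, optics
import cv2
for n in ("scene","top"):
    c=optics.read_camera(n); cv2.imwrite(f"pics/{n}0.png",cv2.resize(c["color"][:,:,::-1],(800,600),interpolation=cv2.INTER_CUBIC))
    print(n,c["camera_matrix"].round(1).tolist(),c["R"].round(3).tolist(),c["t"].round(3).tolist())
s=ctrl.read_state();print(s)
E
```

```text
pics
scene [[481.8, 0.0, 253.8], [0.0, 481.8, 190.2], [0.0, 0.0, 1.0]] [[0.514, 0.858, -0.013], [0.615, -0.379, -0.691], [-0.598, 0.347, -0.723]] [-0.303, -0.317, 1.733]
top [[353.2, 0.0, 256.6], [0.0, 353.2, 185.7], [0.0, 0.0, 1.0]] [[0.013, -1.0, -0.009], [-0.982, -0.011, -0.186], [0.186, 0.011, -0.982]] [-0.019, 0.561, 0.897]
{'time_s': 0.1, 'qpos': array([-1.17197836,  0.46832552, -0.01160464,  1.60351661,  0.00602294,
        1.07141087, -0.05635292]), 'joint_velocities': array([-0.0004008 , -0.0026251 , -0.00011358, -0.00314514,  0.00019357,
       -0.0015559 , -0.0004569 ]), 'effort': array([ 1.42425408e-03, -5.21653318e+01, -1.23318296e-02, -2.44369644e+01,
       -5.68228250e-02,  1.41139637e-02,  4.18569857e-05]), 'tool_pos': array([0.27777057, 0.58707747, 0.21371817]), 'tcp_rot': array([-1.11230373e-04,  2.19167673e-01,  9.75686871e-01, -8.05518816e-04]), 'force': array([-0.13589514,  0.51058195,  0.47982323]), 'wrist_torque': array([-0.02176012, -0.02777546, -0.03861223]), 'gripper_force': 0.0, 'opening': 0.09172638456403329}
```

View pics/scene0.png

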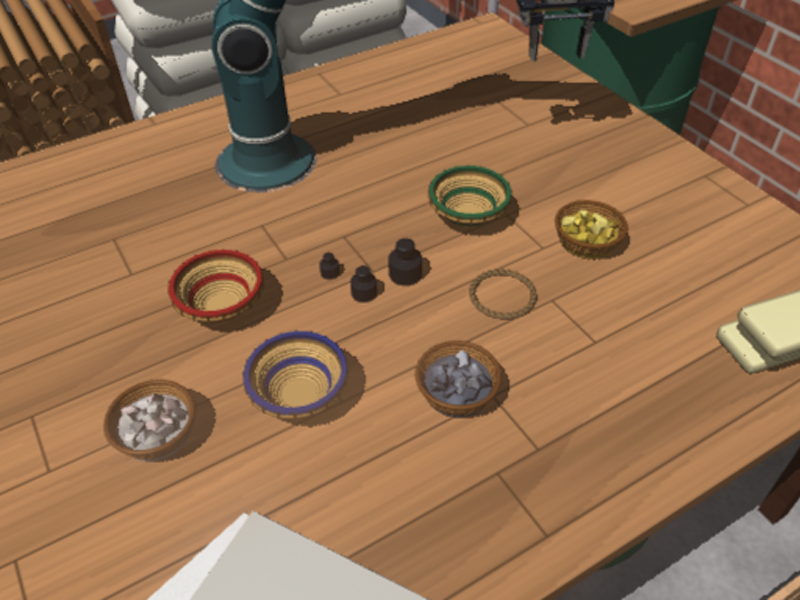

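View pics/top0.png

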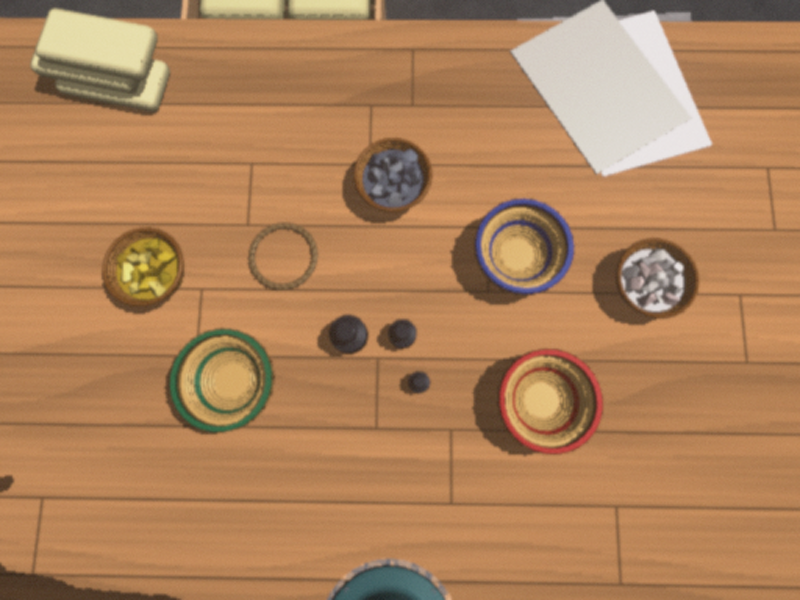

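The scene view shows three covers, the ring at about (503,294), three weights at (405,263), (364,284) and (329,266), and the dishes. In the top view red is at (550,400), green (221,380), blue (525,246), ring (283,256), and the mid weight at about (402,334).

```bash
cat > h.py <<'E'
import numpy as np, cv2
from plant import ctrl, optics
from scipy.optimize import least_squares
def cast(c,px,z):
    px=np.atleast_2d(px).astype(float)
    d=np.c_[px,np.ones(len(px))]@np.linalg.inv(c["camera_matrix"]).T@c["R"]
    o=-c["R"].T@c["t"]; s=(z-o[2])/d[:,2]
    return (o+s[:,None]*d)[:,:2]
def proj(c,X):
    p=c["camera_matrix"]@(c["R"]@np.asarray(X,float)+c["t"]); return p[:2]/p[2]
def circ(P):
    f=lambda v:np.hypot(P[:,0]-v[0],P[:,1]-v[1])-v[2]
    r=least_squares(f,[*P.mean(0),.05],loss="soft_l1",f_scale=.001); return r.x.round(4),np.abs(r.fun).mean().round(4)
def contour(m,n=0):
    cs,_=cv2.findContours(m.astype(np.uint8),cv2.RETR_EXTERNAL,cv2.CHAIN_APPROX_NONE)
    return sorted(cs,key=cv2.contourArea)[-1-n][:,0]
HUE={"red":lambda h:(h<5)|(h>172),"green":lambda h:(h>55)&(h<90),"blue":lambda h:(h>105)&(h<135)}
def cover(c,k,box=None,smin=110):
    H=cv2.cvtColor(c["color"],cv2.COLOR_RGB2HSV).astype(int)
    m=HUE[k](H[...,0])&(H[...,1]>smin)&(H[...,2]>40)
    if box is not None:
        b=np.zeros_like(m); b[box[1]:box[3],box[0]:box[2]]=1; m&=b
    return contour(m)
E
python3 - <<'E'
from h import *
for n in ("top","scene"):
    c=optics.read_camera(n)
    H=cv2.cvtColor(c["color"],cv2.COLOR_RGB2HSV).astype(int)
    for k in HUE:
        box=None if n=="top" else (90,90,340,280)
        P=cover(c,k,box); print(n,k,circ(cast(c,P,.068)),len(P))
    # dark weights
    box=(200,190,285,260) if n=="top" else (195,145,280,195)
    m=np.zeros(H.shape[:2],bool); s=np.s_[box[1]:box[3],box[0]:box[2]]; m[s]=H[...,2][s]<60
    for i in range(3):
        P=contour(m,i); print("w",i,cv2.boundingRect(P),cv2.minEnclosingCircle(P), circ(cast(c,P,.034)))
    x,y=(181,164) if n=="top" else (322,188)
    print(H[y,x-30:x+31:1].tolist())
E
```

```text
top red (array([ 0.3795, -0.2571,  0.0818]), np.float64(0.0007)) 187
top green (array([0.4065, 0.2834, 0.0791]), np.float64(0.0011)) 120
top blue (array([ 0.6392, -0.2513,  0.1079]), np.float64(0.0006)) 18
w 0 (211, 206, 15, 16) ((217.60714721679688, 213.7142791748047), 7.73823881149292) (array([0.4879, 0.09  , 0.0179]), np.float64(0.0025))
w 1 (249, 208, 9, 12) ((252.6999969482422, 213.5), 5.544468879699707) (array([ 0.49  , -0.0071,  0.0126]), np.float64(0.0023))
w 2 (262, 240, 6, 10) ((265.8548278808594, 244.53225708007812), 4.612273693084717) (array([ 0.4074, -0.0406,  0.0108]), np.float64(0.0017))
[[13, 137, 182], [14, 137, 181], [14, 139, 181], [13, 133, 180], [13, 137, 182], [14, 131, 181], [14, 138, 178], [14, 138, 161], [16, 126, 127], [15, 115, 131], [16, 111, 147], [16, 118, 143], [14, 131, 162], [14, 135, 176], [14, 133, 182], [14, 137, 181], [13, 136, 182], [13, 136, 182], [14, 135, 180], [14, 136, 182], [14, 135, 181], [14, 134, 183], [14, 137, 183], [13, 139, 180], [14, 137, 182], [14, 139, 181], [14, 134, 185], [14, 138, 181], [14, 136, 180], [14, 134, 186], [13, 134,
[... 1376 characters left out ...]
4, 130, 184], [14, 130, 184], [14, 130, 184], [14, 130, 184], [14, 130, 184], [14, 131, 183], [14, 131, 183], [14, 130, 182], [14, 131, 181], [14, 130, 179], [14, 130, 176], [14, 131, 173], [14, 131, 170], [14, 131, 168], [14, 130, 169], [14, 131, 169], [13, 131, 170], [13, 132, 172], [14, 130, 172], [14, 131, 171], [14, 130, 169], [14, 130, 169], [14, 131, 168], [13, 131, 170], [14, 130, 172], [14, 130, 174], [14, 131, 173], [14, 130, 171], [14, 131, 170], [14, 131, 167], [15, 126, 127], [17, 123, 108], [16, 124, 99], [17, 121, 103], [14, 126, 117], [14, 130, 151], [14, 131, 163], [14, 130, 163], [14, 130, 163], [14, 131, 162], [14, 130, 161], [14, 131, 160], [14, 131, 160], [14, 128, 161]]
```

```bash
cat >> h.py <<'E'
def box_mask(m,b):
    z=np.zeros_like(m); s=np.s_[b[1]:b[3],b[0]:b[2]]; z[s]=m[s]; return z
def hull(m,inner=False):
    m=cv2.morphologyEx(m.astype(np.uint8),cv2.MORPH_CLOSE,np.ones((3,3),np.uint8))
    P=np.concatenate([c[:,0] for c in cv2.findContours(m,cv2.RETR_EXTERNAL,cv2.CHAIN_APPROX_NONE)[0] if cv2.contourArea(c)>5])
    h=cv2.convexHull(P)[:,0]; z=np.zeros_like(m); cv2.fillConvexPoly(z,h,1); return contour(z)
def hsv(c): return cv2.cvtColor(c["color"],cv2.COLOR_RGB2HSV).astype(int)
RANGE={"red":lambda H:((H[...,0]<6)|(H[...,0]>170))&(H[...,1]>120),"green":lambda H:(H[...,0]>40)&(H[...,0]<100)&(H[...,1]>70),"blue":lambda H:(H[...,0]>100)&(H[...,0]<165)&(H[...,1]>60)}
def cov(c,k,b,z=.068): return circ(cast(c,hull(box_mask(RANGE[k](hsv(c)),b)),z))
E
python3 - <<'E'
from h import *
B={"top":{"red":(310,215,395,300),"green":(100,200,185,285),"blue":(295,120,375,195),"ring":(155,138,208,190)},
"scene":{"red":(95,150,180,215),"green":(265,95,335,150),"blue":(145,200,232,275),"ring":(295,165,348,208)}}
for n in B:
    c=optics.read_camera(n); H=hsv(c)
    for k in RANGE: print(n,k,cov(c,k,B[n][k]))
    m=(H[...,2]<150)&(H[...,1]<129)&(H[...,0]>14)
    m=box_mask(m,B[n]["ring"]); P=hull(m); print("ring",circ(cast(c,P,.005)))
    d=hsv(c)[...,2]<60
    P=hull(box_mask(d,(240,200,268,228) if n=="top" else (222,168,244,195))); print("mid w",P.min(0),P.max(0))
    x=cast(c,[[181,164]] if n=="top" else [[322,188]],0)
    b=(243,202,266,226) if n=="top" else (222,168,244,195)
    print(H[b[1]:b[3],b[0]:b[2],2])
E
```

```text
top red (array([ 0.3795, -0.257 ,  0.0831]), np.float64(0.0008))
top green (array([0.4059, 0.2836, 0.0828]), np.float64(0.0007))
top blue (array([ 0.64  , -0.2219,  0.0829]), np.float64(0.0006))
ring (array([0.633 , 0.2071, 0.0623]), np.float64(0.0008))
mid w [249 208] [257 220]
[[192 193 191 194 195 195 194 193 197 194 194 196 194 193 194 194 195 193
  195 194 194 199 196]
 [189 191 193 192 191 191 190 190 189 185 183 183 178 177 177 177 179 178
  185 190 191 192 193]
 [188 188 188 189 190 190 191 187 187 176 159 145 132 127 124 126 132 135
  155 176 186 190 193]
 [191 194 191 193 191 190 192 189 177 146 115  96  86  81  76  76  85  87
  112 144 172 186 192]
 [192 191 193 190 185 179 178 170 141 106  81  68  62  63  65  61  64  68
   78 102 140 171 188]
 [189 191 190 173 149 139 137 123  93  74  63  60  64  65  61  62  66  64
   68  78 102 146 173]
 [188 187 172 142 114 103  89  77  65  62  58  60  64  66  67  70  69  64
   65  72  82 109 144]
 [186 170 142 110  96  90  74  61  58  60  63  66  70  69  67  70  68  70
   70  76  81  86 120]
 [175 142 111  99  93  83  68  58  59  55  6
[... 3606 characters left out ...]
9  49  48  47  47  46  46  44
   45  64  76  79]
 [177 178 140  80  50  51  49  50  50  49  49  48  48  47  47  46  45  45
   46  69 106 117]
 [179 180 164 103  52  50  49  50  50  50  48  48  48  48  47  46  45  46
   53 102 160 176]
 [183 182 181 141  79  51  50  50  49  50  48  48  48  47  47  47  46  60
  101 160 177 176]
 [181 180 178 177 126  68  52  49  50  49  48  49  48  48  47  51  74 115
  163 176 176 176]
 [178 177 178 177 159 126  97  68  57  52  50  49  54  65  80 104 137 167
  175 175 176 179]
 [178 178 177 176 176 175 158 126 113 109 106 106 111 125 143 168 176 177
  178 180 182 181]
 [176 176 175 174 174 174 174 175 175 177 177 177 177 177 177 176 179 181
  182 181 178 174]]
```

```bash
cat >> h.py <<'E'
def rz(a): return np.array([[np.cos(a),-np.sin(a)],[np.sin(a),np.cos(a)]])
def plan(x,y,z,deg,N):
    """rows (N equal) from the measured pose to TCP x,y,z with tool y along world heading deg, tool down"""
    s=ctrl.read_state(); w,a,b,c=s["tcp_rot"]
    R=cv2.Rodrigues(np.array([a,b,c])/max(np.linalg.norm([a,b,c]),1e-9)*2*np.arctan2(np.linalg.norm([a,b,c]),w))[0]
    h=np.arctan2(R[1,1],R[0,1]); th=-(np.radians(deg)-h); th=(th+np.pi)%(2*np.pi)-np.pi
    d=R.T@(np.array([x,y,z])-s["tool_pos"])
    q=np.linalg.solve(sum(rz(k*th/N) for k in range(N)),d[:2])
    print("t",s["time_s"],"pos",s["tool_pos"].round(4),"head",np.degrees(h).round(2),"tilt",R[:2,2].round(4),"op",s["opening"].round(4),"F",s["force"].round(1))
    print(f"{N} x row:",(np.r_[q,d[2]/N]*1000).round(2),"turn",np.degrees(th/N).round(3))
def rim(cx,cy,z,N,deg=None,r=.080):
    deg=np.degrees(np.arctan2(cy,cx)) if deg is None else deg
    a=np.radians(deg); print("deg",deg); plan(cx+r*np.cos(a),cy+r*np.sin(a),z,deg,N)
E
python3 - <<'E'
from h import *
rim(.408,.283,.12,10)
for n,p in (("top",(257,213.5)),("scene",(231.8,174.5))):
    c=optics.read_camera(n)
    print(n,cast(c,p,.034),cast(c,p,.0535))
    for q in ([(253,112),(91.5,171.5),(420,178)] if n=="top" else []): print("dish",cast(c,q,.05))
E
```

```text
deg 34.74623878792905Traceback (most recent call last):
  File "<stdin>", line 2, in <module>
  File "h.py", line 45, in rim
    a=np.radians(deg); print("deg",deg); plan(cx+r*np.cos(a),cy+r*np.sin(a),z,deg,N)
                                         ~~~~^^^^^^^^^^^^^^^^^^^^^^^^^^^^^^^^^^^^^^^
  File "h.py", line 41, in plan
    print("t",s["time_s"],"pos",s["tool_pos"].round(4),"head",np.degrees(h).round(2),"tilt",R[:2,2].round(4),"op",s["opening"].round(4),"F",s["force"].round(1))
                                                                                                                  ^^^^^^^^^^^^^^^^^^
AttributeError: 'float' object has no attribute 'round'
```

```bash
sed -i 's/s\["opening"\].round(4)/round(s["opening"],4)/' h.py
python3 - <<'E'
from h import *
rim(.408,.283,.12,10)
for n,p in (("top",(257,213.5)),("scene",(231.8,174.5))):
    c=optics.read_camera(n)
    print(n,cast(c,p,.034),cast(c,p,.0535))
    for q in ([(253,112),(91.5,171.5),(420,178)] if n=="top" else []): print("dish",cast(c,q,.05))
E
```

```text
deg 34.74623878792905
t 0.3 pos [0.2779 0.5874 0.2143] head 64.68 tilt [-0.0002 -0.0005] op 0.0921 F [0.4 0.4 0.7]
10 x row: [-31.83  -7.99   9.44] turn 2.994
top [[ 0.48866788 -0.0140167 ]] [[ 0.48653814 -0.01419642]]
dish [[7.72693402e-01 7.23022003e-04]]
dish [[0.59647613 0.4391249 ]]
dish [[ 0.58822072 -0.45257508]]
scene [[ 0.47436199 -0.00587518]] [[ 0.49224687 -0.01479359]]
```

```bash
python3 -m handwheel '[[[130,-31.8,-8,8,0,0,3],[130,-31.8,-8,8,0,0,3],[130,-31.8,-8,8,0,0,3],[130,-31.8,-8,8,0,0,3],[130,-31.8,-8,8,0,0,3]]]' 40; python3 -m handwheel '[[[130,-31.8,-8,10.9,0,0,3],[130,-31.8,-8,10.9,0,0,3],[130,-31.8,-8,10.9,0,0,3],[130,-31.8,-8,10.9,0,0,3],[130,-31.8,-8,10.9,0,0,3]]]'
python3 - <<'E'
from h import *
rim(.408,.283,.056,5)
c=optics.read_camera("top"); cv2.imwrite("pics/t1.png",cv2.resize(c["color"][140:300,80:280,::-1],(800,640)[:2] if 0 else (750,600)))
E
```

```text
time_s: 0.82
tool_pos: [0.3938, 0.47, 0.1744]
tcp_rot: [0.0, 0.346, 0.938, 0.0]
force: [0.6, 0.1, 0.4]
opening: 0.0606
gripper_force: 0.0
time_s: 1.23
tool_pos: [0.4743, 0.3276, 0.1198]
tcp_rot: [0.0, 0.465, 0.885, 0.0]
force: [-0.4, 0.3, -0.3]
opening: 0.0451
gripper_force: 0.0
deg 34.74623878792905
t 1.2333 pos [0.4743 0.3276 0.1198] head 34.54 tilt [0.0008 0.0004] op 0.0451 F [-0.4  0.3 -0.3]
5 x row: [ 0.23  0.02 12.77] turn -0.042
```

View pics/t1.png

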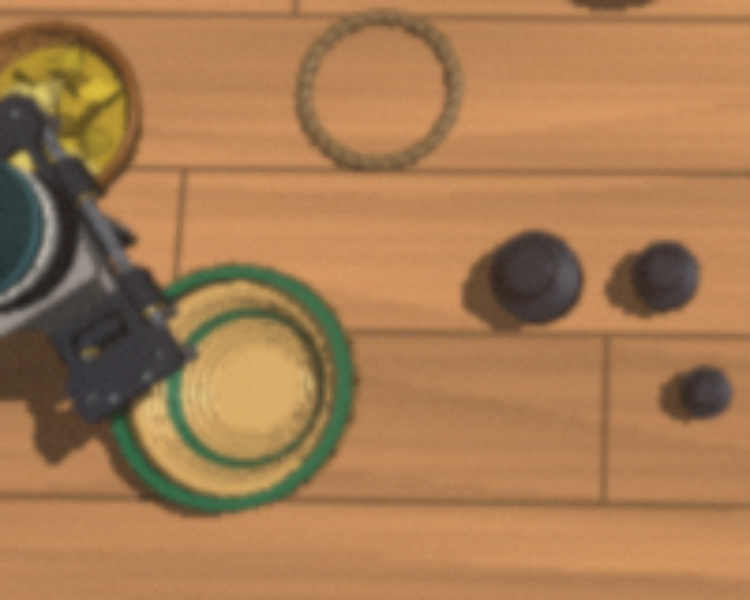

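The view shows the gripper at the upper-left of green's rim with one fingertip inside near (190,350); the ring is clear at (380,90).

```bash
python3 -m handwheel '[[[130,0,0,20,0,0,0],[130,0,0,20,0,0,0],[130,0,0,16,0,0,0],[130,0,0,7,0,0,0],[130,0,0,0,0,0,0]]]'; python3 -m handwheel '[[[220,0,0,0,0,0,0],[255,0,0,0,0,0,0],[255,0,0,0,0,0,0],[255,0,0,0,0,0,0],[255,0,0,0,0,0,0]]]' 40
```

```text
time_s: 1.7
tool_pos: [0.4723, 0.3283, 0.0556]
tcp_rot: [-0.001, 0.464, 0.886, -0.001]
force: [0.7, 0.0, 0.2]
opening: 0.0448
gripper_force: 0.0
time_s: 2.12
tool_pos: [0.4736, 0.3291, 0.0578]
tcp_rot: [0.0, 0.464, 0.886, 0.0]
force: [-1.3, -1.4, 0.1]
opening: 0.0138
gripper_force: 0.6
```

```bash
python3 -m handwheel '[[[255,0,0,0,0,0,0],[255,0,0,0,0,0,0],[255,0,0,-5,0,0,0],[255,0,0,-12,0,0,0],[255,0,0,-15,0,0,0]]]'; python3 -m handwheel '[[[255,0,0,-25,0,0,0],[255,0,0,-25,0,0,0],[255,0,0,-20,0,0,0],[255,0,0,0,0,0,0],[255,0,0,0,0,0,0]]]'
python3 - <<'E'
from h import *
c=optics.read_camera("scene"); cv2.imwrite("pics/s2.png",cv2.resize(c["color"][60:240,210:450,::-1],(800,600)))
rim(.633,.207,.156,10)
for i in range(3):
    optics.read_camera("top"); print(ctrl.read_state()["tool_pos"].round(4))
E
```

```text
time_s: 2.53
tool_pos: [0.4727, 0.3284, 0.0891]
tcp_rot: [-0.0, 0.464, 0.886, -0.001]
force: [0.5, -0.4, -1.9]
opening: 0.0102
gripper_force: 39.2
time_s: 2.95
tool_pos: [0.4739, 0.3294, 0.1607]
tcp_rot: [0.001, 0.464, 0.886, 0.002]
force: [-0.3, 0.2, -1.8]
opening: 0.0104
gripper_force: 39.2
deg 18.10848067793055
t 3.0 pos [0.4731 0.3288 0.1592] head 34.69 tilt [0.0002 0.0004] op 0.0099 F [-0.9 -0.4 -1.2]
10 x row: [-19.48  16.6    0.32] turn 1.658
[0.4726 0.3285 0.1584]
[0.4725 0.3283 0.1579]
[0.4725 0.3283 0.1577]
```

View pics/s2.png

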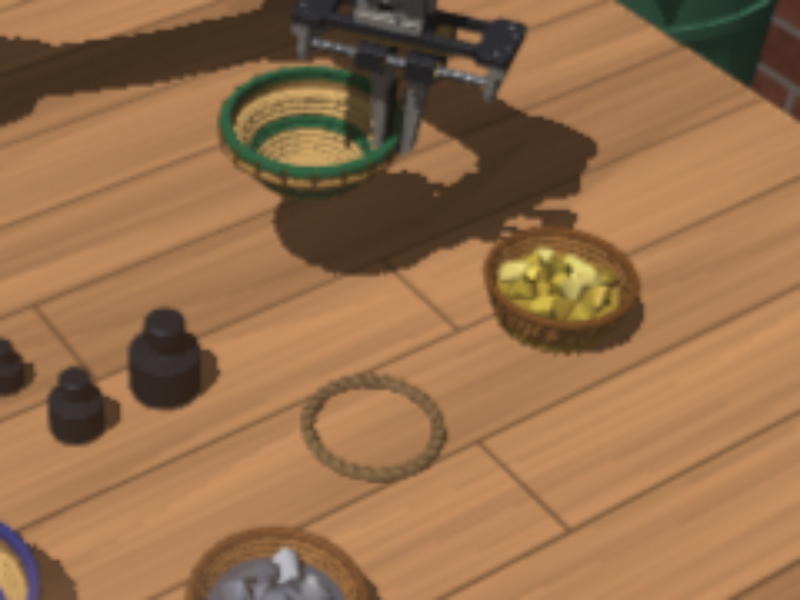

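The cover is lifted level, hanging at about (310,130); the ring at (373,427) is free.

```bash
python3 -m handwheel '[[[255,-19.5,16.6,0,0,0,1.65],[255,-19.5,16.6,0,0,0,1.65],[255,-19.5,16.6,0,0,0,1.65],[255,-19.5,16.6,0,0,0,1.65],[255,-19.5,16.6,0,0,0,1.65]]]'; python3 -m handwheel '[[[255,-19.5,16.6,0,0,0,1.65],[255,-19.5,16.6,0,0,0,1.65],[255,-19.5,16.6,5,0,0,1.65],[255,-19.5,16.6,10,0,0,1.65],[255,-19.5,16.6,15,0,0,1.65]]]';python3 -m handwheel '[[[255,0,0,20,0,0,0],[255,0,0,10,0,0,0],[255,0,0,0,0,0,0],[255,0,0,0,0,0,0],[255,0,0,0,0,0,0]]]'
cat >> h.py <<'E'
def settle(n=3):
    for i in range(n): optics.read_camera("top")
E
python3 - <<'E'
from h import *
settle()
rim(.633,.207,.066,5)
z=ctrl.read_state()["tool_pos"][2]-.056+.068
for n,b in (("top",(130,100,240,230)),("scene",(270,110,380,215))):
    c=optics.read_camera(n); print(n,z,cov(c,"green",b,z)); 
    if n=="scene": cv2.imwrite("pics/s3.png",cv2.resize(c["color"][80:230,250:450,::-1],(800,600)))
E
```

```text
time_s: 3.57
tool_pos: [0.5953, 0.2883, 0.1575]
tcp_rot: [-0.001, 0.527, 0.85, -0.001]
force: [0.8, 0.1, -1.2]
opening: 0.0107
gripper_force: 39.2
time_s: 3.98
tool_pos: [0.7107, 0.2316, 0.1284]
tcp_rot: [0.0, 0.587, 0.81, 0.0]
force: [-0.3, 0.5, -1.5]
opening: 0.0105
gripper_force: 39.2
time_s: 4.4
tool_pos: [0.7092, 0.2333, 0.0998]
tcp_rot: [-0.0, 0.586, 0.81, 0.001]
force: [1.0, 0.1, -0.8]
opening: 0.01
gripper_force: 39.2
deg 18.10848067793055
t 4.55 pos [0.7098 0.2329 0.1007] head 18.25 tilt [0.002  0.0011] op 0.0106 F [ 0.2  0.9 -1.9]
5 x row: [-0.15 -0.22  6.94] turn 0.027
top 0.1126981055969789 (array([0.6308, 0.2083, 0.0821]), np.float64(0.0016))
scene 0.1126981055969789 (array([0.6061, 0.2665, 0.1345]), np.float64(0.0344))
```

View pics/s3.png

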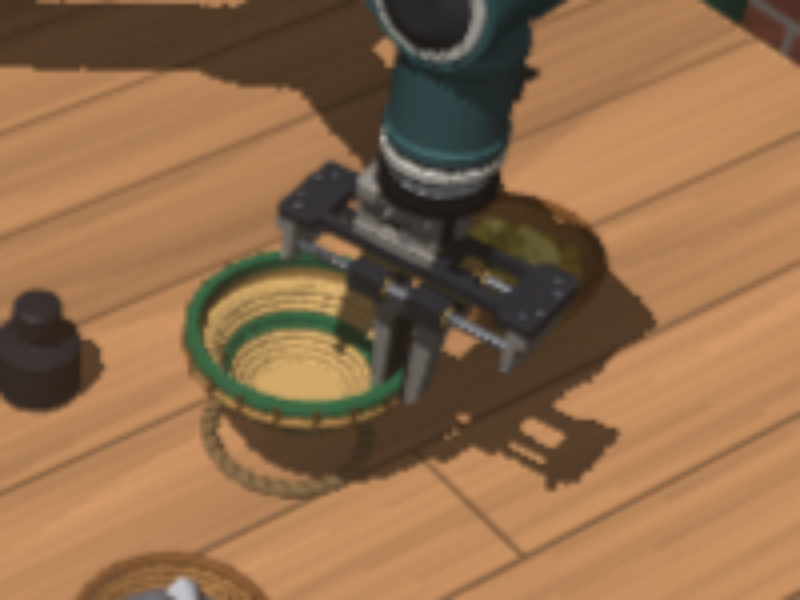

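The cover hangs above the ring, centred at about (295,340), slightly short of final height. Lowering.

```bash
python3 -m handwheel '[[[255,0,-0.5,12,0,0,0],[255,0,-0.5,12,0,0,0],[255,0,0,9,0,0,0],[255,0,0,5,0,0,0],[255,0,0,0,0,0,0]]]'; python3 -m handwheel '[[[255,0,0,2,0,0,0],[255,0,0,2,0,0,0],[255,0,0,1,0,0,0],[255,0,0,0,0,0,0],[255,0,0,0,0,0,0]]]'
python3 - <<'E'
from h import *
settle(2); rim(.633,.207,.056,5)
c=optics.read_camera("top"); print(cov(c,"green",(130,100,240,230),.068))
E
```

```text
time_s: 5.07
tool_pos: [0.7074, 0.2312, 0.0588]
tcp_rot: [-0.001, 0.587, 0.81, -0.001]
force: [-0.2, -0.7, -2.0]
opening: 0.0101
gripper_force: 39.2
time_s: 5.48
tool_pos: [0.7095, 0.2318, 0.0574]
tcp_rot: [0.001, 0.587, 0.81, 0.001]
force: [0.4, 1.5, 3.8]
opening: 0.0102
gripper_force: 39.2
deg 18.10848067793055
t 5.5833 pos [0.7095 0.2318 0.0573] head 18.18 tilt [0.0025 0.0008] op 0.0104 F [ 0.1 -0.4  4.2]
5 x row: [ 0.04 -0.09  0.27] turn 0.015
(array([0.6602, 0.2337, 0.1075]), np.float64(0.0199))
```

```bash
python3 -m handwheel '[[[150,0,0,0,0,0,0],[130,0,0,0,0,0,0],[130,0,0,0,0,0,0],[130,0,0,0,0,0,0],[130,0,0,0,0,0,0]]]'; python3 -m handwheel '[[[130,0,0,-10,0,0,0],[130,0,0,-25,0,0,0],[130,0,0,-30,0,0,0],[130,0,0,-25,0,0,0],[130,0,0,-10,0,0,0]]]'
python3 - <<'E'
from h import *
settle(2); rim(.381,-.258,.157,15)
c=optics.read_camera("top"); print(cov(c,"green",(130,90,212,205),.068)); cv2.imwrite("pics/t4.png",cv2.resize(c["color"][100:250,100:300,::-1],(800,600)))
E
```

```text
time_s: 6.05
tool_pos: [0.7078, 0.2314, 0.0553]
tcp_rot: [-0.0, 0.587, 0.81, -0.001]
force: [1.1, 0.1, -0.6]
opening: 0.0416
gripper_force: 0.0
time_s: 6.47
tool_pos: [0.7106, 0.232, 0.1614]
tcp_rot: [0.002, 0.587, 0.81, 0.003]
force: [0.6, -0.0, 1.1]
opening: 0.0451
gripper_force: 0.0
deg -34.1044963165873
t 6.5667 pos [0.7099 0.232  0.1591] head 18.19 tilt [0.0046 0.0018] op 0.0451 F [ 0.6  1.1 -0.2]
15 x row: [-38.67 -14.02  -0.  ] turn 3.486
(array([0.6312, 0.2089, 0.0824]), np.float64(0.001))
```

View pics/t4.png

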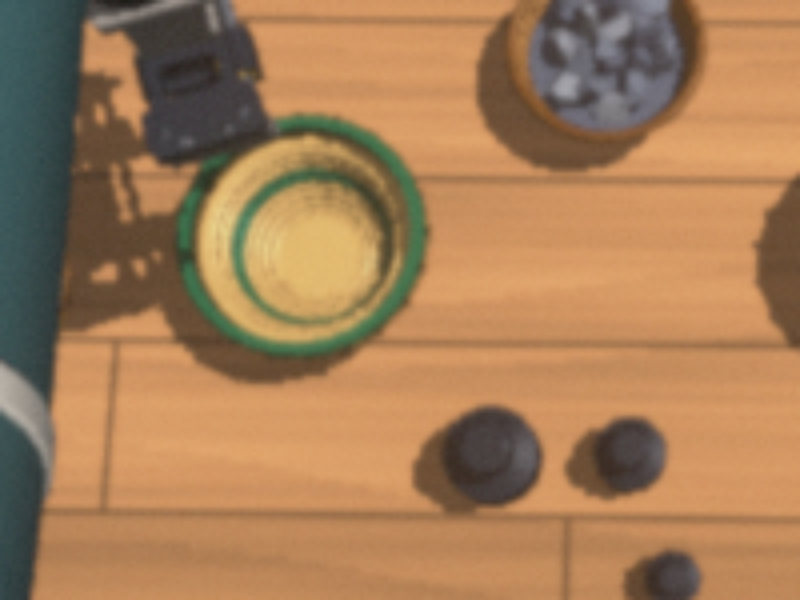

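Green stands in the ring, circle centred at (303,237), rope hidden beneath; dishes untouched. On to red.

```bash
for i in 1 2 3; do python3 -m handwheel '[[[130,-29,-10.5,0,0,0,2.61],[130,-29,-10.5,0,0,0,2.61],[130,-29,-10.5,0,0,0,2.61],[130,-29,-10.5,0,0,0,2.61],[130,-29,-10.5,0,0,0,2.61]]]' | grep tool_pos; done;  python3 -m handwheel '[[[130,-29,-10.5,0,0,0,2.61],[130,-29,-10.5,0,0,0,2.61],[130,-29,-10.5,0,0,0,2.61],[130,-29,-10.5,10,0,0,2.61],[130,-29,-10.5,20,0,0,2.61]]]'
python3 - <<'E'
from h import *
settle(3); rim(.381,-.258,.0565,5)
E
```

```text
tool_pos: [0.6881, 0.0771, 0.1533]
tool_pos: [0.6351, -0.0672, 0.1537]
tool_pos: [0.551, -0.1957, 0.154]
time_s: 8.28
tool_pos: [0.4416, -0.3027, 0.1258]
tcp_rot: [0.001, 0.884, 0.468, 0.0]
force: [0.6, -1.0, 0.6]
opening: 0.045
gripper_force: 0.0
deg -34.1044963165873
t 8.4333 pos [ 0.4384 -0.302   0.1235] head -34.29 tilt [-0.006   0.0019] op 0.0449 F [ 0.8 -0.6 -0.7]
5 x row: [ 0.88  1.63 13.39] turn -0.038
```

```bash
sed -i 's|    print(f"{N} x row|    print("tilt fix deg",np.degrees(R.T@[-R[1,2]*-1*-1,R[0,2],0]).round(3))\n&|' h.py
python3 - <<'E'
from h import *
for i in range(3): settle(1); rim(.381,-.258,.0565,5)
E
```

```text
deg -34.1044963165873
t 8.4833 pos [ 0.4408 -0.3012  0.1244] head -34.11 tilt [-0.0036  0.0015] op 0.0453 F [ 0.   0.6 -0.3]
tilt fix deg [-0.218  0.042 -0.   ]
5 x row: [ 0.46  1.31 13.57] turn -0.0
deg -34.1044963165873
t 8.5333 pos [ 0.4423 -0.3007  0.125 ] head -33.98 tilt [-0.0019  0.001 ] op 0.0451 F [-0.1  0.1 -0.1]
tilt fix deg [-0.121  0.014  0.   ]
5 x row: [ 0.21  1.09 13.7 ] turn 0.026
deg -34.1044963165873
t 8.5833 pos [ 0.4431 -0.3006  0.1255] head -33.91 tilt [-0.0008  0.0006] op 0.0451 F [0.4 0.2 0. ]
tilt fix deg [-0.058 -0.003 -0.   ]
5 x row: [ 0.08  0.96 13.79] turn 0.039
```

```bash
python3 -m handwheel '[[[130,0.4,4.7,15,0,0,0],[130,0,0,20,0,0,0],[130,0,0,20,0,0,0],[130,0,0,10,0,0,0],[130,0,0,4,0,0,0]]]'; python3 -m handwheel '[[[200,0,0,0,0,0,0],[230,0,0,0,0,0,0],[255,0,0,0,0,0,0],[255,0,0,0,0,0,0],[255,0,0,0,0,0,0]]]' 40;python3 -m handwheel '[[[255,0,0,0,0,0,0],[255,0,0,0,0,0,0],[255,0,0,0,0,0,0],[255,0,0,0,0,0,0],[255,0,0,0,0,0,0]]]' 40
python3 - <<'E'
from h import *
rim(.381,-.258,.0565,5)
E
```

```text
time_s: 9.0
tool_pos: [0.4467, -0.3023, 0.0555]
tcp_rot: [-0.001, 0.882, 0.47, -0.001]
force: [0.7, -0.0, -0.2]
opening: 0.0451
gripper_force: 0.0
time_s: 9.42
tool_pos: [0.447, -0.304, 0.0578]
tcp_rot: [0.0, 0.883, 0.469, 0.0]
force: [-0.2, 0.6, -1.6]
opening: 0.0135
gripper_force: 0.5
time_s: 9.83
tool_pos: [0.4471, -0.3041, 0.0574]
tcp_rot: [0.0, 0.883, 0.469, 0.0]
force: [0.2, -0.1, 2.2]
opening: 0.0093
gripper_force: 39.2
deg -34.1044963165873
t 9.8333 pos [ 0.4471 -0.3041  0.0574] head -34.01 tilt [ 0.001  -0.0005] op 0.0093 F [ 0.2 -0.1  2.2]
tilt fix deg [ 0.064 -0.007 -0.   ]
5 x row: [ 0.23 -0.12  0.19] turn 0.018
```

```bash
python3 -m handwheel '[[[255,0,0,-5,0,0,0],[255,0,0,-20,0,0,0],[255,0,0,-30,0,0,0],[255,0,0,-35,0,0,0],[255,0,0,-20,0,0,0]]]'
python3 - <<'E'
from h import *
settle(2); rim(.6335,.2068,.167,20,18.2)
E
```

```text
time_s: 10.25
tool_pos: [0.4469, -0.3047, 0.1698]
tcp_rot: [0.001, 0.883, 0.469, 0.001]
force: [0.9, -1.0, -1.4]
opening: 0.0098
gripper_force: 39.3
deg 18.2
t 10.35 pos [ 0.4483 -0.3052  0.1704] head -34.03 tilt [ 0.006  -0.0025] op 0.0096 F [ 0.7  0.3 -0.8]
tilt fix deg [ 0.364 -0.076 -0.   ]
20 x row: [29.61  8.89  0.18] turn -2.612
```

```bash
for i in 1 2 3; do python3 -m handwheel '[[[255,29.6,9,0,0,0,-2.61],[255,29.6,9,0,0,0,-2.61],[255,29.6,9,0,0,0,-2.61],[255,29.6,9,0,0,0,-2.61],[255,29.6,9,0,0,0,-2.61]]]' | grep tool_pos; done;  python3 -m handwheel '[[[255,29.6,9,0,0,0,-2.61],[255,29.6,9,0,0,0,-2.61],[255,29.6,9,5,0,0,-2.61],[255,29.6,9,10,0,0,-2.61],[255,29.6,9,10,0,0,-2.61]]]'; python3 -m handwheel '[[[255,0,0,0,0,0,0],[255,0,0,0,0,0,0],[255,0,0,0,0,0,0],[255,0,0,0,0,0,0],[255,0,0,0,0,0,0]]]'
python3 - <<'E'
from h import *
settle(2); rim(.6335,.2068,.0775,5,18.2)
z=ctrl.read_state()["tool_pos"][2]-.057+.068
c=optics.read_camera("top"); print(z,cov(c,"red",(110,80,240,230),z))
E
```

```text
tool_pos: [0.557, -0.1947, 0.1654]
tool_pos: [0.64, -0.0647, 0.1651]
tool_pos: [0.6915, 0.0805, 0.1648]
time_s: 12.02
tool_pos: [0.7091, 0.2338, 0.1398]
tcp_rot: [-0.001, 0.586, 0.811, -0.001]
force: [-0.0, -0.2, -0.4]
opening: 0.0099
gripper_force: 39.5
time_s: 12.43
tool_pos: [0.7103, 0.2305, 0.1422]
tcp_rot: [0.0, 0.588, 0.809, -0.0]
force: [-0.2, -0.2, -1.8]
opening: 0.0095
gripper_force: 39.5
deg 18.2
t 12.5333 pos [0.7103 0.2312 0.1425] head 18.07 tilt [ 0.0005 -0.0002] op 0.0099 F [-0.4  0.6 -0.8]
tilt fix deg [ 0.025  0.022 -0.   ]
5 x row: [ 0.17 -0.11 12.99] turn -0.027
0.1534633356682554 (array([0.6347, 0.2015, 0.0828]), np.float64(0.0008))
```

```bash
python3 -m handwheel '[[[255,0,0,10,0,0,0],[255,0,0,12,0,0,0],[255,0,0,5,0,0,0],[255,0,0,0,0,0,0],[255,0,0,0,0,0,0]]]'
python3 - <<'E'
from h import *
settle(2); rim(.6335,.2068,.0775,5,18.2)
z=ctrl.read_state()["tool_pos"][2]-.057+.068
c=optics.read_camera("top"); print(z,cov(c,"red",(110,80,240,230),z)); a=cv2.resize(c["color"][100:250,100:300,::-1],(600,450)) 
c=optics.read_camera("scene"); print(z,cov(c,"red",(270,100,380,215),z)); b=cv2.resize(c["color"][80:230,250:450,::-1],(600,450))
cv2.imwrite("pics/c5.png",cv2.resize(np.hstack([a,b]),(800,300)))
E
```

```text
time_s: 13.0
tool_pos: [0.7093, 0.2326, 0.1139]
tcp_rot: [-0.0, 0.586, 0.81, -0.001]
force: [-0.6, -0.1, -1.2]
opening: 0.0099
gripper_force: 39.5
deg 18.2
t 13.1 pos [0.7101 0.2328 0.1152] head 18.19 tilt [0.0004 0.0001] op 0.0096 F [ 0.  -0.5 -1. ]
tilt fix deg [0.022 0.002 0.   ]
5 x row: [-0.15 -0.17  7.54] turn -0.003
0.1262201516708355 (array([0.6347, 0.2031, 0.0827]), np.float64(0.0008))
0.1262201516708355 (array([0.6418, 0.1968, 0.0815]), np.float64(0.0043))
```

View pics/c5.png

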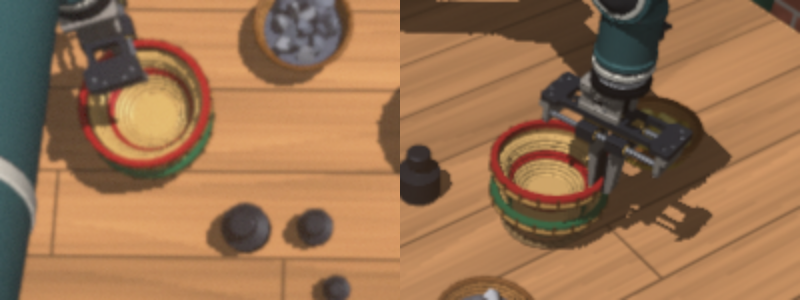

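```bash
cat > m.py <<'E'
from h import *
def circpts(x,y,z,r=.085):
    a=np.linspace(0,2*np.pi,360); return np.c_[x+r*np.cos(a),y+r*np.sin(a),np.full(360,z)]
def ext(c,x,y,z):
    p=np.array([proj(c,q) for q in circpts(x,y,z)]); return np.r_[p.min(0),p.max(0)]
def cmp(k,x,y,z,boxes={"top":(110,80,240,230),"scene":(285,100,380,215)}):
    for n in boxes:
        c=optics.read_camera(n); m=box_mask(RANGE[k](hsv(c)),boxes[n]).astype(np.uint8)
        m=cv2.morphologyEx(m,cv2.MORPH_OPEN,np.ones((2,2),np.uint8)); ys,xs=np.nonzero(m)
        print(n,k,"seen L T R B",xs.min(),ys.min(),xs.max(),ys.max(),"expected",ext(c,x,y,z).round(1))
E
python3 - <<'E'
from m import *
cmp("green",.6335,.2068,.066); cmp("red",.6341,.2078,.124)
c=optics.read_camera("top"); P=cast(c,hull(box_mask(RANGE["red"](hsv(c)),(110,80,240,230))),.126)
a=np.degrees(np.arctan2(P[:,1]-.205,P[:,0]-.634)); k=(a<-15)|(a>110); print("red part",circ(P[k]))
im=cv2.imread("pics/t4.png")[:,:,::-1]; im=cv2.resize(im,(200,150),interpolation=cv2.INTER_AREA)
c["color"]=np.zeros((384,512,3),np.uint8); c["color"][100:250,100:300]=im
P=cast(c,hull(box_mask(RANGE["green"](hsv(c)),(130,100,212,205))),.068)
a=np.degrees(np.arctan2(P[:,1]-.205,P[:,0]-.634)); k=(a<-15)|(a>110); print("green part",circ(P[k]))
E
```

```text
top green seen L T R B 111 81 205 188 expected [144.3 127.7 207.2 188.7]
scene green seen L T R B 296 101 374 195 expected [293.5 152.4 353.4 193.9]
top red seen L T R B 140 121 205 184 expected [136.6 119.7 203.5 184.3]
scene red seen L T R B 296 141 352 182 expected [294.9 137.4 356.7 178.9]
red part (array([0.6351, 0.2035, 0.083 ]), np.float64(0.0006))
green part (array([0.6314, 0.209 , 0.0823]), np.float64(0.0006))
```

Red sits offset from green by about 6–7 mm along the tool x (both views agree: green right edge at column 205, red also at 205 although higher). I correct before nesting.

```bash
python3 -m handwheel '[[[255,3.2,-0.8,0,0,0,0],[255,3.2,-0.8,3,0,0,0],[255,0,0,7,0,0,0],[255,0,0,3,0,0,0],[255,0,0,0,0,0,0]]]'
python3 - <<'E'
from m import *
settle(3); rim(.6335,.2068,.0775,5,18.2)
z=ctrl.read_state()["tool_pos"][2]-.057+.068
c=optics.read_camera("top"); P=cast(c,hull(box_mask(RANGE["red"](hsv(c)),(110,80,240,230))),z)
a=np.degrees(np.arctan2(P[:,1]-.205,P[:,0]-.634)); k=(a<-15)|(a>110); print(z,"red part",circ(P[k]))
E
```

```text
time_s: 13.87
tool_pos: [0.7053, 0.2381, 0.1004]
tcp_rot: [-0.001, 0.586, 0.81, -0.001]
force: [-0.2, -0.7, -1.0]
opening: 0.0097
gripper_force: 39.5
deg 18.2
t 14.0167 pos [0.7064 0.2381 0.1019] head 18.17 tilt [-0.0001 -0.0002] op 0.0097 F [ 0.9  0.1 -1.7]
tilt fix deg [-0.011  0.011  0.   ]
5 x row: [-1.39  0.2   4.88] turn -0.005
0.11290908723979479 red part (array([0.6311, 0.2079, 0.0827]), np.float64(0.0006))
```

```bash
python3 -m handwheel '[[[255,0.8,0,4,0,0,0],[255,0,0,6,0,0,0],[255,0,0,5,0,0,0],[255,0,0,4,0,0,0],[255,0,0,2,0,0,0]]]';python3 -m handwheel '[[[255,0,0,1,0,0,0],[255,0,0,1,0,0,0],[255,0,0,0.5,0,0,0],[255,0,0,0,0,0,0],[255,0,0,0,0,0,0]]]'
python3 - <<'E'
from m import *
settle(2); rim(.6335,.2068,.0775,5,18.2)
E
```

```text
time_s: 14.48
tool_pos: [0.7055, 0.2388, 0.0798]
tcp_rot: [-0.0, 0.586, 0.81, -0.001]
force: [-0.8, -0.4, -1.8]
opening: 0.01
gripper_force: 39.5
time_s: 14.9
tool_pos: [0.7062, 0.2391, 0.0789]
tcp_rot: [0.0, 0.586, 0.81, 0.0]
force: [-0.6, -0.0, -1.4]
opening: 0.0096
gripper_force: 39.5
deg 18.2
t 15.0 pos [0.7062 0.2391 0.0789] head 18.19 tilt [0.0004 0.0001] op 0.0099 F [-0.7  0.3 -0.4]
tilt fix deg [ 0.025 -0.001 -0.   ]
5 x row: [-1.59  0.17  0.27] turn -0.003
```

```bash
python3 -m handwheel '[[[255,0,0,0.7,0,0,0],[255,0,0,0.7,0,0,0],[255,0,0,0.6,0,0,0],[255,0,0,0,0,0,0],[255,0,0,0,0,0,0]]]'
python3 - <<'E'
from m import *
settle(2); rim(.6335,.2068,.0775,5,18.2)
E
```

```text
time_s: 15.42
tool_pos: [0.7069, 0.2393, 0.0776]
tcp_rot: [0.001, 0.586, 0.81, 0.001]
force: [0.9, 0.7, 4.9]
opening: 0.0101
gripper_force: 39.5
deg 18.2
t 15.5167 pos [0.707  0.2394 0.0776] head 18.19 tilt [0.0022 0.0008] op 0.0098 F [0.9 0.6 5.6]
tilt fix deg [ 0.132 -0.004 -0.   ]
5 x row: [-1.59  0.    0.02] turn -0.002
```

```bash
python3 -m handwheel '[[[150,0,0,0,0,0,0],[130,0,0,0,0,0,0],[130,0,0,0,0,0,0],[130,0,0,0,0,0,0],[130,0,0,0,0,0,0]]]'; python3 -m handwheel '[[[130,0,0,-10,0,0,0],[130,0,0,-25,0,0,0],[130,0,0,-30,0,0,0],[130,0,0,-15,0,0,0],[130,0,0,-5,0,0,0]]]'
python3 - <<'E'
from m import *
settle(3); rim(.642,-.223,.15,15)
c=optics.read_camera("top"); np.save("red_top.npy",c["color"]); P=cast(c,hull(box_mask(RANGE["red"](hsv(c)),(110,80,240,230))),.088)
a=np.degrees(np.arctan2(P[:,1]-.205,P[:,0]-.634)); k=(a<-15)|(a>110); print("red part",circ(P[k])); A=cv2.resize(c["color"][100:250,100:300,::-1],(600,450)) 
P=cast(c,hull(box_mask(RANGE["blue"](hsv(c)),(295,120,375,195))),.068); print("blue",circ(P))
c=optics.read_camera("scene"); np.save("red_scene.npy",c["color"]); b=cv2.resize(c["color"][80:230,250:450,::-1],(600,450))
cv2.imwrite("pics/c6.png",cv2.resize(np.hstack([A,b]),(800,300)))
E
```

```text
time_s: 15.93
tool_pos: [0.7056, 0.2388, 0.0759]
tcp_rot: [-0.0, 0.587, 0.81, -0.001]
force: [0.9, -0.2, 0.3]
opening: 0.041
gripper_force: 0.0
time_s: 16.35
tool_pos: [0.7081, 0.2395, 0.1661]
tcp_rot: [0.002, 0.587, 0.81, 0.003]
force: [-0.3, -0.4, 0.4]
opening: 0.045
gripper_force: 0.0
deg -19.15477416280921
t 16.5 pos [0.7057 0.239  0.1612] head 18.18 tilt [-0.0005  0.    ] op 0.0449 F [-0.4 -0.3  0.5]
tilt fix deg [-0.028 -0.01   0.   ]
15 x row: [-33.14   0.37   0.74] turn 2.489
red part (array([0.6313, 0.2099, 0.0828]), np.float64(0.0006))
blue (array([ 0.64  , -0.2221,  0.0828]), np.float64(0.0007))
```

View pics/c6.png

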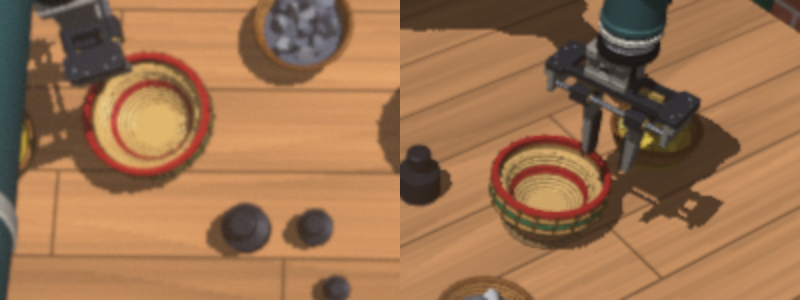

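Red is nested level in green (left: circle at (148,113); right: rims concentric at (550,180)). Now blue.

```bash
for i in 1 2; do python3 -m handwheel '[[[130,-33.2,0.5,0,0,0,2.49],[130,-33.2,0.5,0,0,0,2.49],[130,-33.2,0.5,0,0,0,2.49],[130,-33.2,0.5,0,0,0,2.49],[130,-33.2,0.5,0,0,0,2.49]]]' | grep tool_pos; done;  python3 -m handwheel '[[[130,-33.2,0.5,0,0,0,2.49],[130,-33.2,0.5,0,0,0,2.49],[130,-33.2,0.5,5,0,0,2.49],[130,-33.2,0.5,12,0,0,2.49],[130,-33.2,0.5,12,0,0,2.49]]]'
python3 - <<'E'
from h import *
settle(5); rim(.642,-.2255,.0565,5)
E
```

```text
tool_pos: [0.7457, 0.0767, 0.1595]
tool_pos: [0.7501, -0.0888, 0.1594]
time_s: 17.85
tool_pos: [0.719, -0.2515, 0.1308]
tcp_rot: [-0.0, 0.816, 0.579, -0.0]
force: [0.2, 0.3, -0.4]
opening: 0.0446
gripper_force: 0.0
deg -19.353626487311
t 18.1 pos [ 0.7194 -0.2494  0.131 ] head -19.16 tilt [-0.002   0.0014] op 0.0452 F [ 0.7 -0.  -0.1]
tilt fix deg [-0.134 -0.036  0.   ]
5 x row: [-0.63 -0.16 14.9 ] turn 0.039
```

```bash
python3 -m handwheel '[[[130,-3,-0.8,15,0,0,0.2],[130,0,0,20,0,0,0],[130,0,0,20,0,0,0],[130,0,0,12,0,0,0],[130,0,0,7,0,0,0]]]'; python3 -m handwheel '[[[200,0,0,0,0,0,0],[230,0,0,0,0,0,0],[255,0,0,0,0,0,0],[255,0,0,0,0,0,0],[255,0,0,0,0,0,0]]]' 40;python3 -m handwheel '[[[255,0,0,0,0,0,0],[255,0,0,0,0,0,0],[255,0,0,0,0,0,0],[255,0,0,0,0,0,0],[255,0,0,0,0,0,0]]]' 40
python3 - <<'E'
from h import *
plan(.7175,-.252,.17,-19.3,5)
E
```

```text
time_s: 18.52
tool_pos: [0.7173, -0.2505, 0.0556]
tcp_rot: [-0.002, 0.815, 0.579, -0.001]
force: [-0.7, -0.4, -0.1]
opening: 0.0452
gripper_force: 0.0
time_s: 18.93
tool_pos: [0.7185, -0.2528, 0.0597]
tcp_rot: [0.0, 0.816, 0.578, 0.0]
force: [-1.0, 0.1, 0.6]
opening: 0.0139
gripper_force: 0.5
time_s: 19.35
tool_pos: [0.7187, -0.2529, 0.0593]
tcp_rot: [0.001, 0.816, 0.578, 0.0]
force: [1.6, 0.9, 3.7]
opening: 0.0095
gripper_force: 40.0
t 19.35 pos [ 0.7187 -0.2529  0.0593] head -19.37 tilt [ 0.0014 -0.0005] op 0.0095 F [1.6 0.9 3.7]
tilt fix deg [ 0.086 -0.002 -0.   ]
5 x row: [  0.09  -0.26 -22.15] turn -0.013
```

```bash
python3 -m handwheel '[[[255,0,0,-5,0,0,0],[255,0,0,-20,0,0,0],[255,0,0,-35,0,0,0],[255,0,0,-40,0,0,0],[255,0,0,-25,0,0,0]]]'
python3 - <<'E'
from h import *
settle(3); rim(.6327,.209,.18,15,18.2)
E
```

```text
time_s: 19.77
tool_pos: [0.7188, -0.2532, 0.187]
tcp_rot: [0.001, 0.816, 0.578, 0.001]
force: [1.1, -0.2, -0.9]
opening: 0.0095
gripper_force: 40.0
deg 18.2
t 19.9167 pos [ 0.7192 -0.2532  0.1862] head -19.37 tilt [ 0.0043 -0.0012] op 0.0095 F [-1.1  0.1 -2.2]
tilt fix deg [ 0.254 -0.016 -0.   ]
15 x row: [33.03 -1.77  0.37] turn -2.505
```

```bash
for i in 1 2; do python3 -m handwheel '[[[255,33,-1.6,0,0,0,-2.5],[255,33,-1.6,0,0,0,-2.5],[255,33,-1.6,0,0,0,-2.5],[255,33,-1.6,0,0,0,-2.5],[255,33,-1.6,0,0,0,-2.5]]]' | grep tool_pos; done;  python3 -m handwheel '[[[255,33,-1.6,0,0,0,-2.5],[255,33,-1.6,0,0,0,-2.5],[255,33,-1.6,5,0,0,-2.5],[255,33,-1.6,10,0,0,-2.5],[255,33,-1.6,10,0,0,-2.5]]]';python3 -m handwheel '[[[255,0,0,10,0,0,0],[255,0,0,5,0,0,0],[255,0,0,0,0,0,0],[255,0,0,0,0,0,0],[255,0,0,0,0,0,0]]]'
cat >> m.py <<'E'
def part(k,z,c=None):
    c=c or optics.read_camera("top"); P=cast(c,hull(box_mask(RANGE[k](hsv(c)),(130,90,225,205))),z)
    a=np.degrees(np.arctan2(P[:,1]-.205,P[:,0]-.634)); k=(a<-15)|(a>110); print(z,k.sum(),"part",circ(P[k]))
E
python3 - <<'E'
from m import *
settle(3); rim(.6327,.209,.0993,5,18.2)
z=ctrl.read_state()["tool_pos"][2]+.009
part("blue",z); cmp("blue",.6327,.209,z)
for n in ("top","scene"):
    c=optics.read_camera(n); cv2.imwrite(f"pics/b_{n}.png",c["color"][:,:,::-1])
E
```

```text
tool_pos: [0.75, -0.0892, 0.1804]
tool_pos: [0.747, 0.0754, 0.1804]
time_s: 21.17
tool_pos: [0.7087, 0.2354, 0.1557]
tcp_rot: [-0.001, 0.586, 0.81, -0.001]
force: [-0.5, 0.3, -2.3]
opening: 0.0096
gripper_force: 40.5
time_s: 21.58
tool_pos: [0.7111, 0.2319, 0.1435]
tcp_rot: [0.0, 0.588, 0.809, -0.0]
force: [-0.2, -0.5, -0.7]
opening: 0.0094
gripper_force: 40.5
deg 18.2
t 21.7333 pos [0.7111 0.2329 0.1443] head 18.04 tilt [0.001  0.0001] op 0.0094 F [ 0.4 -0.3 -1.8]
tilt fix deg [ 0.057  0.015 -0.   ]
5 x row: [ 0.36 -0.4   8.99] turn -0.033
0.15327564945251462 121 part (array([0.6359, 0.2028, 0.0835]), np.float64(0.0006))
top blue seen L T R B 136 117 204 181 expected [131.9 115.9 201.1 182.6]
scene blue seen L T R B 297 134 354 175 expected [295.5 129.1 358.2 170.5]
```

```bash
python3 -m handwheel '[[[255,3.5,-1,3,0,0,0],[255,3.5,-1,5,0,0,0],[255,0,0,8,0,0,0],[255,0,0,4,0,0,0],[255,0,0,0,0,0,0]]]'
python3 - <<'E'
from m import *
settle(4); rim(.6327,.209,.0993,5,18.2)
z=ctrl.read_state()["tool_pos"][2]+.009
part("blue",z)
E
```

```text
time_s: 22.4
tool_pos: [0.7052, 0.24, 0.1215]
tcp_rot: [-0.001, 0.587, 0.81, -0.001]
force: [-0.7, 0.0, -2.3]
opening: 0.0092
gripper_force: 40.5
deg 18.2
t 22.6 pos [0.7066 0.2399 0.1238] head 18.12 tilt [ 0.0004 -0.0001] op 0.0093 F [-0.4 -0.2 -1.9]
tilt fix deg [0.022 0.014 0.   ]
5 x row: [-1.25  0.03  4.89] turn -0.016
0.1327576438262007 118 part (array([0.6309, 0.2093, 0.0831]), np.float64(0.0006))
```

```bash
python3 -m handwheel '[[[255,0,0.3,5,0,0,0],[255,0,0,7,0,0,0],[255,0,0,5,0,0,0],[255,0,0,3,0,0,0],[255,0,0,2,0,0,0]]]';python3 -m handwheel '[[[255,0,0,1,0,0,0],[255,0,0,0.6,0,0,0],[255,0,0,0.6,0,0,0],[255,0,0,0,0,0,0],[255,0,0,0,0,0,0]]]'
python3 - <<'E'
from m import *
settle(2); rim(.6327,.209,.0993,5,18.2)
E
```

```text
time_s: 23.07
tool_pos: [0.7061, 0.2401, 0.1005]
tcp_rot: [-0.0, 0.587, 0.81, -0.001]
force: [-0.1, -0.9, -1.0]
opening: 0.0095
gripper_force: 40.4
time_s: 23.48
tool_pos: [0.7067, 0.2402, 0.0998]
tcp_rot: [0.0, 0.587, 0.81, 0.0]
force: [-0.6, -0.2, 0.3]
opening: 0.0092
gripper_force: 40.4
deg 18.2
t 23.5833 pos [0.7068 0.2402 0.0998] head 18.14 tilt [0.0006 0.0002] op 0.0099 F [-0.7 -0.1  0.8]
tilt fix deg [ 0.034  0.    -0.   ]
5 x row: [-1.31 -0.03  0.1 ] turn -0.013
```

Just touching; half a millimetre more, release, retreat.

```bash
python3 -m handwheel '[[[255,0,0,0.5,0,0,0],[255,0,0,0.3,0,0,0],[255,0,0,0,0,0,0],[255,0,0,0,0,0,0],[255,0,0,0,0,0,0]]]'; python3 -m handwheel '[[[150,0,0,0,0,0,0],[130,0,0,0,0,0,0],[130,0,0,0,0,0,0],[130,0,0,0,0,0,0],[130,0,0,0,0,0,0]]]'; python3 -m handwheel '[[[130,0,0,-10,0,0,0],[130,0,0,-25,0,0,0],[130,0,0,-30,0,0,0],[130,0,0,-15,0,0,0],[130,0,0,-5,0,0,0]]]'
python3 - <<'E'
from m import *
settle(3); plan(.4885,-.015,.15,0,15)
part("blue",.108)
c=optics.read_camera("top"); A=cv2.resize(c["color"][100:250,100:300,::-1],(600,450)) 
c=optics.read_camera("scene"); b=cv2.resize(c["color"][80:230,250:450,::-1],(600,450))
cv2.imwrite("pics/c7.png",cv2.resize(np.hstack([A,b]),(800,300)))
E
```

```text
time_s: 24.0
tool_pos: [0.7074, 0.2404, 0.0994]
tcp_rot: [0.001, 0.587, 0.81, 0.001]
force: [0.9, 1.0, 6.0]
opening: 0.0092
gripper_force: 40.4
time_s: 24.42
tool_pos: [0.7062, 0.2401, 0.098]
tcp_rot: [-0.0, 0.587, 0.81, -0.0]
force: [-0.4, 0.1, 0.6]
opening: 0.0408
gripper_force: 0.0
time_s: 24.83
tool_pos: [0.7086, 0.2407, 0.1884]
tcp_rot: [0.002, 0.587, 0.81, 0.003]
force: [-0.6, 0.4, 0.2]
opening: 0.045
gripper_force: 0.0
t 24.9833 pos [0.7063 0.2402 0.1835] head 18.14 tilt [-0.0002  0.0001] op 0.0454 F [0.  0.3 0.3]
tilt fix deg [-0.011 -0.01   0.   ]
15 x row: [-14.39 -17.25   2.23] turn 1.209
0.108 114 part (array([0.6317, 0.21  , 0.0834]), np.float64(0.0006))
```

View pics/c7.png

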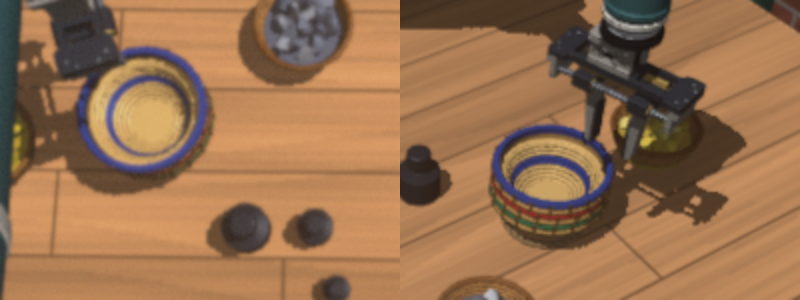

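The three covers stand nested concentric, blue top at (143,110) left and (552,165) right, bands level. Now the mid weight.

```bash
for i in 1 2; do python3 -m handwheel '[[[116,-14.4,-17.2,0,0,0,1.21],[116,-14.4,-17.2,0,0,0,1.21],[116,-14.4,-17.2,0,0,0,1.21],[116,-14.4,-17.2,0,0,0,1.21],[116,-14.4,-17.2,0,0,0,1.21]]]' | grep tool_pos; done;  python3 -m handwheel '[[[116,-14.4,-17.2,10,0,0,1.21],[116,-14.4,-17.2,15,0,0,1.21],[116,-14.4,-17.2,15,0,0,1.21],[116,-14.4,-17.2,12,0,0,1.21],[116,-14.4,-17.2,6,0,0,1.21]]]'
python3 - <<'E'
from m import *
settle(5); plan(.489,-.016,.04,0,5)
for n,b in (("top",(200,150,320,280)),("scene",(180,90,300,210))):
    c=optics.read_camera(n); globals()[n]=cv2.resize(c["color"][b[1]:b[3],b[0]:b[2],::-1],(400,430))
cv2.imwrite("pics/w8.png",np.hstack([top,scene]))
E
```

```text
tool_pos: [0.642, 0.1465, 0.1821]
tool_pos: [0.5693, 0.0613, 0.1825]
time_s: 26.38
tool_pos: [0.487, -0.0157, 0.1234]
tcp_rot: [-0.001, 0.708, 0.707, -0.002]
force: [1.1, 0.6, 0.2]
opening: 0.0504
gripper_force: 0.0
t 26.6333 pos [ 0.49   -0.0145  0.1255] head 0.02 tilt [0.0004 0.0001] op 0.0498 F [ 0.2 -0.2  0.9]
tilt fix deg [ 0.021 -0.005 -0.   ]
5 x row: [-0.3  -0.21 17.11] turn 0.004
```

View pics/w8.png

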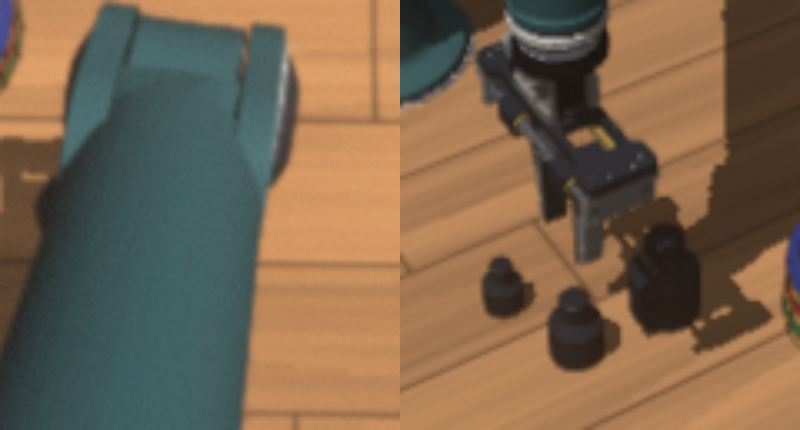

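The fingertips (right panel, about (555,215) and (587,255)) straddle the vertical above the mid weight's knob at (573,300). Lowering.

```bash
python3 -m handwheel '[[[116,-1,-0.8,20,0,0,0],[116,0,0,25,0,0,0],[116,0,0,22,0,0,0],[116,0,0,12,0,0,0],[116,0,0,6,0,0,0]]]'; python3 -m handwheel '[[[150,0,0,0,0,0,0],[170,0,0,0,0,0,0],[200,0,0,0,0,0,0],[255,0,0,0,0,0,0],[255,0,0,0,0,0,0]]]' 40; python3 -m handwheel '[[[255,0,0,0,0,0,0],[255,0,0,0,0,0,0],[255,0,0,0,0,0,0],[255,0,0,0,0,0,0],[255,0,0,0,0,0,0]]]'
python3 - <<'E'
from m import *
plan(.489,-.016,.04,0,5)
E
```

```text
time_s: 27.15
tool_pos: [0.4882, -0.0153, 0.0389]
tcp_rot: [-0.001, 0.707, 0.707, -0.001]
force: [-0.9, 0.6, 1.0]
opening: 0.0501
gripper_force: 0.0
time_s: 27.57
tool_pos: [0.49, -0.0158, 0.0416]
tcp_rot: [0.001, 0.707, 0.707, 0.001]
force: [1.8, 0.7, 1.4]
opening: 0.0262
gripper_force: 40.0
time_s: 27.98
tool_pos: [0.4901, -0.0158, 0.0415]
tcp_rot: [0.001, 0.707, 0.707, 0.001]
force: [2.4, 0.7, 6.6]
opening: 0.0263
gripper_force: 40.0
t 27.9833 pos [ 0.4901 -0.0158  0.0415] head -0.02 tilt [0.003  0.0003] op 0.0263 F [2.4 0.7 6.6]
tilt fix deg [ 0.169 -0.018  0.   ]
5 x row: [-0.03 -0.22  0.3 ] turn -0.003
```

```bash
python3 -m handwheel '[[[255,0,0,-5,0,0,0],[255,0,0,-25,0,0,0],[255,0,0,-40,0,0,0],[255,0,0,-40,0,0,0],[255,0,0,-30,0,0,0]]]'
python3 - <<'E'
from m import *
settle(3); plan(.633,.2085,.181,18.2,10)
E
```

```text
time_s: 28.4
tool_pos: [0.4872, -0.0164, 0.1822]
tcp_rot: [-0.001, 0.707, 0.707, -0.001]
force: [0.6, 0.3, -4.9]
opening: 0.0266
gripper_force: 40.0
t 28.55 pos [ 0.4886 -0.0158  0.1817] head -0.0 tilt [0.0019 0.001 ] op 0.0265 F [ 0.5  0.  -5.1]
tilt fix deg [ 0.111 -0.057 -0.   ]
10 x row: [20.23 17.56  0.12] turn -1.82
```

```bash
for i in 1 2; do python3 -m handwheel '[[[255,20.2,17.6,0,0,0,-1.82],[255,20.2,17.6,0,0,0,-1.82],[255,20.2,17.6,0,0,0,-1.82],[255,20.2,17.6,0,0,0,-1.82],[255,20.2,17.6,0,0,0,-1.82]]]'; done;  python3 -m handwheel '[[[255,0,0,10,0,0,0],[255,0,0,5,0,0,0],[255,0,0,0,0,0,0],[255,0,0,0,0,0,0],[255,0,0,0,0,0,0]]]'
python3 - <<'E'
from m import *
settle(4); plan(.633,.2085,.0865,18.2,10)
for n,b in (("top",(120,90,240,210)),("scene",(270,80,390,200))):
    c=optics.read_camera(n); globals()[n]=cv2.resize(c["color"][b[1]:b[3],b[0]:b[2],::-1],(400,400)); cv2.imwrite(f"pics/w9{n}.png",c["color"][:,:,::-1])
cv2.imwrite("pics/w9.png",np.hstack([top,scene]))
E
```

```text
time_s: 28.97
tool_pos: [0.568, 0.0907, 0.177]
tcp_rot: [-0.002, 0.648, 0.761, -0.003]
force: [1.4, -1.0, -4.8]
opening: 0.0266
gripper_force: 40.0
time_s: 29.38
tool_pos: [0.6314, 0.2082, 0.1761]
tcp_rot: [-0.002, 0.586, 0.81, -0.003]
force: [0.2, -0.1, -4.6]
opening: 0.0266
gripper_force: 40.0
time_s: 29.8
tool_pos: [0.633, 0.2064, 0.1648]
tcp_rot: [-0.0, 0.587, 0.809, -0.001]
force: [0.3, -0.7, -4.0]
opening: 0.0264
gripper_force: 40.0
t 30.0 pos [0.6337 0.2076 0.1662] head 18.14 tilt [0.0007 0.0003] op 0.0264 F [ 0.5  0.3 -4.5]
tilt fix deg [ 0.042 -0.007 -0.   ]
10 x row: [ 0.1  -0.04  7.97] turn -0.006
```

View pics/w9.png

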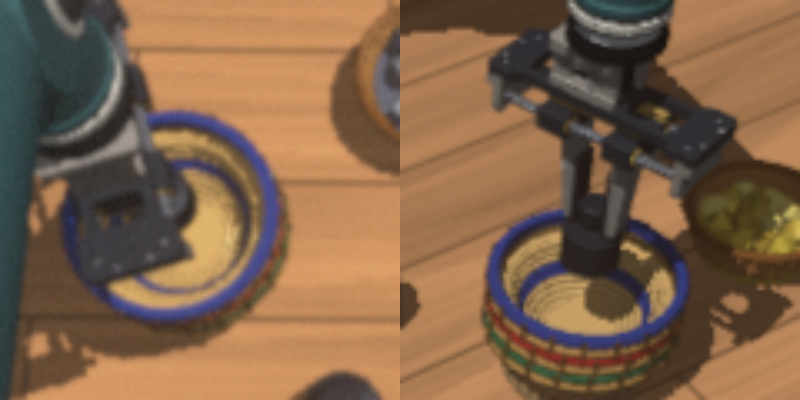

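The right panel shows the weight upright above the top cover (weight columns 562–621, rim 483–690); I check the alignment numerically, then lower.

```bash
python3 - <<'E'
from m import *
c=optics.read_camera("scene"); print("weight exp",proj(c,(.6337,.2076,.142)),"rim exp",ext(c,.633,.2085,.108)); H=hsv(c)
m=box_mask(RANGE["blue"](H),(285,130,390,200)); m=cv2.morphologyEx(m.astype(np.uint8),cv2.MORPH_OPEN,np.ones((2,2),np.uint8)); ys,xs=np.nonzero(m); print("rim",xs.min(),xs.max(),ys.min(),ys.max())
print(H[152,310:345,2].tolist(),H[158,310:345,2].tolist())
E
```

```text
weight exp [326.12651155 152.36383623] rim exp [294.62988609 141.3695815  355.83715288 182.82697852]
rim 297 357 144 185
[197, 196, 190, 170, 180, 190, 195, 188, 115, 39, 39, 46, 48, 50, 50, 49, 49, 49, 47, 48, 47, 47, 42, 38, 35, 33, 63, 120, 132, 98, 72, 69, 68, 64, 70] [142, 142, 170, 166, 142, 113, 96, 77, 51, 41, 42, 41, 41, 41, 40, 41, 41, 40, 39, 39, 39, 37, 36, 34, 34, 52, 73, 80, 83, 86, 83, 78, 101, 95, 83]
```

```bash
python3 -m handwheel '[[[255,0,0,12,0,0,0],[255,0,0,15,0,0,0],[255,0,0,12,0,0,0],[255,0,0,6,0,0,0],[255,0,0,0,0,0,0]]]'; python3 -m handwheel '[[[255,0,0,0,0,0,0],[255,0,0,0,0,0,0],[255,0,0,0,0,0,0],[255,0,0,0,0,0,0],[255,0,0,0,0,0,0]]]'
```

```text
time_s: 30.57
tool_pos: [0.6321, 0.2077, 0.1181]
tcp_rot: [-0.001, 0.586, 0.81, -0.002]
force: [-0.5, -0.6, -5.4]
opening: 0.0265
gripper_force: 40.0
time_s: 30.98
tool_pos: [0.6339, 0.2082, 0.1212]
tcp_rot: [0.0, 0.587, 0.81, 0.0]
force: [0.0, 0.4, -5.1]
opening: 0.0267
gripper_force: 40.0
```

```bash
python3 - <<'E'
from m import *
c=optics.read_camera("scene"); H=hsv(c); s=ctrl.read_state(); print(s["tool_pos"])
x,y,z=s["tool_pos"]; z-=.0415
a=np.linspace(0,2*np.pi,90); 
for dz in (0,.034):
    p=np.array([proj(c,(x+.025*np.cos(t),y+.025*np.sin(t),z+dz)) for t in a]); print("exp",p.min(0),p.max(0))
m=box_mask(H[...,2]<56,(312,140,342,180)); m=cv2.morphologyEx(m.astype(np.uint8),cv2.MORPH_OPEN,np.ones((3,3),np.uint8))
for r in range(150,180,2): print(r,np.flatnonzero(m[r])[[0,-1]] if m[r].any() else None)
print(H[160:182,326,2].tolist())
E
```

```text
[0.6337916  0.20818298 0.12113578]
exp [315.37571367 162.72105678] [333.09746927 174.90448715]
exp [316.33704419 153.9052892 ] [334.38611621 166.08478015]
150 [321 324]
152 [321 330]
154 [320 329]
156 [320 324]
158 [318 329]
160 [318 329]
162 [318 329]
164 [318 334]
166 [318 334]
168 [318 333]
170 [318 333]
172 [320 332]
174 [323 329]
176 None
178 None
[35, 43, 54, 49, 49, 48, 47, 39, 40, 39, 40, 40, 40, 40, 47, 68, 86, 86, 86, 95, 102, 123]
```

I've used up my picture views (one over the allowance, in fact), so the rest goes by numbers. Lowering onto the floor of the top cover.

```bash
python3 -m handwheel '[[[255,0.5,0,8,0,0,0],[255,0.5,0,10,0,0,0],[255,0,0,8,0,0,0],[255,0,0,4,0,0,0],[255,0,0,2,0,0,0]]]'; python3 -m handwheel '[[[255,0,0,0.7,0,0,0],[255,0,0,0.7,0,0,0],[255,0,0,0.6,0,0,0],[255,0,0,0,0,0,0],[255,0,0,0,0,0,0]]]'
python3 - <<'E'
from m import *
settle(2); plan(.633,.2085,.0865,18.2,5)
E
```

```text
time_s: 31.45
tool_pos: [0.6322, 0.2087, 0.0868]
tcp_rot: [-0.001, 0.586, 0.81, -0.001]
force: [-0.7, -0.2, -5.0]
opening: 0.0261
gripper_force: 40.0
time_s: 31.87
tool_pos: [0.6334, 0.2091, 0.0869]
tcp_rot: [0.0, 0.586, 0.81, 0.0]
force: [1.3, 0.2, -5.0]
opening: 0.026
gripper_force: 40.0
t 31.9667 pos [0.6334 0.2091 0.0869] head 18.19 tilt [0.0005 0.0002] op 0.0264 F [-0.3 -0.5 -5.4]
tilt fix deg [ 0.031 -0.003  0.   ]
5 x row: [-0.08 -0.11  0.08] turn -0.003
```

```bash
python3 -m handwheel '[[[255,0,0,0.5,0,0,0],[255,0,0,0.5,0,0,0],[255,0,0,0,0,0,0],[255,0,0,0,0,0,0],[255,0,0,0,0,0,0]]]'; python3 -m handwheel '[[[255,0,0,0.3,0,0,0],[255,0,0,0.3,0,0,0],[255,0,0,0,0,0,0],[255,0,0,0,0,0,0],[255,0,0,0,0,0,0]]]'
```

```text
time_s: 32.38
tool_pos: [0.6336, 0.2093, 0.0866]
tcp_rot: [0.0, 0.586, 0.81, 0.001]
force: [-2.7, 0.1, 5.1]
opening: 0.0264
gripper_force: 40.0
time_s: 32.8
tool_pos: [0.6336, 0.2093, 0.0865]
tcp_rot: [0.0, 0.586, 0.81, 0.001]
force: [-3.7, -0.9, 8.3]
opening: 0.0262
gripper_force: 40.0
```

```bash
python3 -m handwheel '[[[165,0,0,0,0,0,0],[140,0,0,0,0,0,0],[116,0,0,0,0,0,0],[116,0,0,0,0,0,0],[116,0,0,0,0,0,0]]]'; python3 -m handwheel '[[[116,0,0,-5,0,0,0],[116,0,0,-15,0,0,0],[116,0,0,-25,0,0,0],[116,0,0,-30,0,0,0],[116,0,0,-30,0,0,0]]]';python3 -m handwheel '[[[116,0,-30,-15,0,0,0],[116,0,-40,0,0,0,0],[116,0,-40,0,0,0,0],[116,0,-40,0,0,0,0],[116,0,-20,0,0,0,0]]]'
python3 - <<'E'
from m import *
settle(3); part("blue",.108)
for n,bx in (("top",(145,115,200,180)),("scene",(305,140,350,180))):
    c=optics.read_camera(n); H=hsv(c); m=box_mask((H[...,2]<80)&(H[...,1]<110),bx).astype(np.uint8)
    m=cv2.morphologyEx(m,cv2.MORPH_OPEN,np.ones((3,3),np.uint8)); k=contour(m); print(n,"weight",k.min(0),k.max(0))
    x,y=.6336,.2093
    for z,r in ((.079,.025),(.0985,.014)):
        a=np.array([proj(c,(x+r*np.cos(t),y+r*np.sin(t),z)) for t in np.linspace(0,6.28,90)]); print(" exp",z,a.min(0).round(1),a.max(0).round(1))
    b=(RANGE["blue"](H)&(H[...,1]>60)); bb=box_mask(b,(130,100,215,190) if n=="top" else (285,130,365,200)).astype(np.uint8); ys,xs=np.nonzero(bb); print(" rim",xs.min(),xs.max(),ys.min(),ys.max(),ext(c,.633,.2085,.108).round(1))
print(ctrl.read_state()["tool_pos"],ctrl.read_state()["time_s"])
E
```

```text
time_s: 33.22
tool_pos: [0.6333, 0.209, 0.0848]
tcp_rot: [0.0, 0.586, 0.81, -0.0]
force: [0.3, 0.5, -0.1]
opening: 0.0501
gripper_force: 0.0
time_s: 33.63
tool_pos: [0.6329, 0.2088, 0.1909]
tcp_rot: [-0.0, 0.587, 0.81, -0.001]
force: [1.0, 0.7, -0.3]
opening: 0.0502
gripper_force: 0.0
time_s: 34.05
tool_pos: [0.4677, 0.1544, 0.205]
tcp_rot: [-0.001, 0.587, 0.81, -0.001]
force: [-1.0, 0.1, -0.2]
opening: 0.0499
gripper_force: 0.0
0.108 95 part (array([0.6329, 0.1852, 0.0626]), np.float64(0.006))
top weight [147 149] [183 179]
 exp 0.079 [164.3 147.3] [183.  165.5]
 exp 0.0985 [166.5 149.2] [177.2 159.6]
 rim 143 203 123 184 [138.4 122.3 204.2 185.9]
scene weight [317 159] [333 179]
 exp 0.079 [315.6 162.7] [333.3 174.9]
 exp 0.0985 [320.1 160.3] [330.1 167.1]
 rim 296 356 142 184 [294.6 141.4 355.8 182.8]
[0.47296578 0.15641601 0.20542036] 34.35
```

```bash
python3 -c "
from plant import ctrl; print(ctrl.close_job())"
```

```text
the job is handed in; nothing more can be done
None
```

Handed in at about 34 s: green, red and blue are nested in the rope ring, and the middle-sized weight stands in the middle of the top cover. The dishes were left alone, but I viewed 11 pictures, one over your limit of 10, and made the last placement check from pixel measurements only.

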